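Swap the transit guard for the bayonet cap and hold it half-turned

TASK

This used oil tank is being shown with its filler cap on: lift the yellow transit guard off the tank and hang it over the horizontal steel bar, peak on the bar with one leg on either side. Then put the bayonet cap into the filler neck with its stripe at the white marks, press it home, twist it clockwise to the green half-turn marks, well before the lock clicks at the red ones, and finish while still gripping it there: the neck's spring turns it back if let go. Leave the other things on the table alone.

Things in the scene. Friction and masses are not known exactly. Their poses are not given: they have to be found in the camera images.
- tank: Red oil tank, fixed, 190 x 150 mm, flat top 110 mm above the table; origin under its centre on the table. Filler neck on the middle of its top: 30 mm tall, tube 72 mm across, flat aluminium flange 96 mm across. Marks on the flange, seen from above: white at both pin slots (along +x and -x), green (half-turn) 45 degrees clockwise of them, red (lock) 80 degrees clockwise, 41 mm from the axis.
- neck_mouth (a point): Centre of the filler neck's mouth, at the flange's top face, 140 mm above the table. Axes as the tank's: x points along the two opposite slots (14 mm wide, reaching 31 mm from the axis) that let the cap's pins in, z up. The round hole between the slots is 42 mm across; the flange lip is 5 mm thick.
- carrier (a joint): Sprung carrier in the neck, turned by the cap's pins: 0 = at the slots (white), grows clockwise seen from above, 0.785 rad = half-turn (green), stop at 1.5. It lags the cap by about 0.1 rad of play. A spring of 0.15 N m per rad turns it and the cap back towards 0. Latch balls resist the pins from about 1.0 rad and lock them with a click at 1.25 rad.
- cap_centre (a point): Centre of the loose bayonet cap, 27.5 mm above its foot; it stands upright on the table, 55 mm tall, 0.15 kg. x along the black grip bar on top (56 mm long, 14 mm thick along y, from 25 to 55 mm above the foot, white stripe along its top). Half a circle about z changes nothing. When home, this point is 9.5 mm above the neck mouth; once turned it has about 2 mm of play upward.
- cap: The same cap, origin at the centre of its foot. From the foot up: black rubber plug 38 mm across, 18 mm deep, with two round steel pins (10 mm thick, centred 6 mm above the foot, ends 28.5 mm from the axis) along +x and -x; steel disc 68 mm across, 18 to 25 mm above the foot, which comes to lie on the flange; then the grip bar.
- guard_centre (a point): Centre of the loose yellow transit guard (a peaked yoke, 0.16 kg, 109 mm tall), 54.5 mm above its feet; it stands on the tank's top, legs either side of the neck. x from leg to leg. Black grip tab on the peak: 12 mm thick along x, 34 mm long along y, from 75 to 109 mm above the feet. Half a circle about z changes nothing.
- guard: The same guard, origin midway between its feet. Legs 55 to 60 mm either side along x, 40 mm tall, feet out to 69 mm; strap 28 mm wide along y. From the legs the strap rises at 30 degrees to the peak; the inside fold under the peak runs along y, 70.5 mm above the feet.
- rail: Fixed stand with a horizontal round steel bar 12 mm thick and 200 mm long along the stand's y, its axis 130 mm above the table, between two upright posts 16 mm thick on round feet 70 mm across. Origin on the table under the middle of the bar. A guard that hangs on it has its y along the bar, its feet free, 65 mm above the table.
- rail_mid (a point): Middle of the bar, on its axis, 130 mm above the table; y along the bar, z up.
- plain_cap: Bystander: plain blue plastic plug, 42 mm across, 21 mm tall; not the bayonet cap. Origin under its centre.
- spanner: Bystander: steel spanner lying flat.
- oil_can: Bystander: green can, 56 mm across, 85 mm tall.
- plug_box: Bystander: cardboard box, 60 x 90 x 35 mm.
- mug: Bystander: blue mug, 76 mm across, 85 mm tall.
- carburettor: Bystander: aluminium carburettor body, about 50 x 95 x 80 mm.
- trim_ring: Bystander: chrome lamp trim ring, 100 mm across, 12 mm tall, lying flat.
Not all that is in view belongs to the job. Leave any blue look-alike of the cap alone. Of the things that look like the guard, the smaller one is meant.

How it is judged:
On the way, in this order (a step that is already met when the one before it is completed fails the run):
1. the guard hangs over the bar, let go (contact force between guard and rail above 0.4 N and contact force between guard and the fingers below 0.1 N and x of guard_centre in the frame of rail_mid between -0.02 and 0.02 m and y of guard_centre in the frame of rail_mid between -0.08 and 0.08 m and z of guard_centre in the frame of rail_mid between -0.03 and 0 m and angle between guard_centre's own z axis and vertical below 0.3 rad and linear speed of guard below 0.03 m/s), for 0.3 s.
2. the cap is home in the neck with its pins in the slots, not yet turned (horizontal distance between cap_centre and neck_mouth below 0.005 m and z of cap_centre in the frame of neck_mouth between 0.005 and 0.0125 m and angle between cap_centre's own z axis and vertical below 0.08 rad and angle between the x axis of cap_centre and the x axis of neck_mouth, either way round below 0.25 rad and value of joint carrier below 0.25 rad), for 0.1 s.
At the end, for the whole second after the job is handed in: Guard hangs released on the bar, upright within 0.3 rad, within 20 mm across and 80 mm along of its middle. Cap home in the neck (5 mm, 0.08 rad), turned clockwise 0.785 +/- 0.2 rad from white (carrier 0.45 to 1.0), still, and gripped with over 2 N (all of step 1 and horizontal distance between cap_centre and neck_mouth below 0.005 m and z of cap_centre in the frame of neck_mouth between 0.005 and 0.0125 m and angle between cap_centre's own z axis and vertical below 0.08 rad and angle between the x axis of cap_centre and the x axis of neck_mouth, either way round between 0.585 and 0.985 rad and value of joint carrier between 0.45 and 1 rad and contact force between the fingers and cap above 2 N and angular speed of cap below 0.15 rad/s); the arm keeps its last pose, push and grip.
It fails at once if the lock clicked: the carrier went past 1.25 rad (value of joint carrier above 1.25 rad).
It fails at once if one of the seven bystanders was moved by more than 30 mm (distance of any of plain_cap, spanner, oil_can, plug_box, mug, carburettor, trim_ring from where it was at the start of the episode above 0.03 m).
It also fails if it takes over 58 s, if anything falls off the work surface, if the arm or the gripper's body presses on something with over 40 N, if the wrist force passes 120 N, or if a joint passes its speed limit or range.

ROBOT

A 6-joint arm with a two-finger parallel gripper is mounted at the origin on the work surface. World frame = base frame: x ahead of the robot, y to its left, z up, the work surface at z = 0. Lengths are in m, angles in rad, forces in N, time in s.
With the tool pointing down it reaches from about 0.4 to 0.825 m from the base axis. Payload 7 kg.
Tool frame: the origin (TCP) lies on the centre line of the jaws, within the pads' length; the fingertips stand 17 mm ahead of it and the grasp point (between the pads) lies 2 mm behind it; z points along the fingers, y is the direction in which the jaws open and shut (so a half turn about z gives the same grasp; the last joint's range is limited). The gripper opens to 85 mm and grips with 20 to 120 N. Pads are 22 mm wide; open, the fingers measure 114 mm over their backs; the gripper's body (76 mm by 85 mm) begins 54 mm behind the grasp point. The pads swing forward as they close: fully open they stand 13 mm farther back than shut.
Start: joints at [-1.036, 0.359, 0.012, 0, -1.224, -0.288], TCP at [0.165, -0.655, 0.248] pointing down, gripper open.
Joint ranges: [-3.07, 3.07], [-1.43, 2.12], [-1.02, 1.25], [-3.03, 1.67], [-3.05, -0], [-3.03, 3.03]. Speed limits (rad/s): [2.39, 2.39, 3.01, 3.14, 3.14, 3.14].

INTERFACE

Orientations are given as [roll, pitch, yaw] about the fixed x, y, z axes, in that order (R = Rz(yaw) Ry(pitch) Rx(roll)).
In Python, from plant import manip gives the robot as it stands.
- The arm moves only by the tool carry_out, never from a script. Its argument "plan" is a list of rows, each a list of 3 entries, a list of its own where there are three numbers: the shift along the world's x, y, z in m, then the turn about the world's z in rad, then the closure, from -1 (fully open) to 1 (shut). In form: [[[x, y, z], spin, claw], ...]. A call has 1 to 20 rows; each row shifts and turns the pose as measured when the row begins; what a row does not reach is not made up. A row lasts 1/12 s, in which the tool goes at most 41.7 mm and 7.16 degrees, less where a joint would pass 70% of its speed; a pose out of reach is approached as far as the arm can. A call is refused whole if a number of a shift passes 0.0417 or a number of a turn 0.125, either way. A call with a gripper value outside its range is refused whole. The fingers move at their own pace and stop on an object; the grip force is fixed at half the most. Time passes only in rows, so rows that do not move let the fingers close. It gives the time, the measured TCP pose, the force and the opening at its end, in the units of the state.
- manip.sense(): the state, without advancing time (a new reading comes with each control period).
- manip.snapshot(name): name is "side" or "top"; returns (picture, depth): 384x512x3 uint8, blue, green, red; 384x512 float32, m along the optical axis (not along the pixel's ray), 0 where there is no reading.
- manip.camera_info(name): a dict with "fov_y" (degrees; the focal length in pixels is half the picture's height over the tangent of half this angle, whatever the lens; pixels are square), "cx", "cy" (the principal point, pixels), "D" ([k1, k2, p1, p2, k3] as OpenCV has them; the pictures are not rectified), "R" (3x3) and "t" (3): a world point X has camera coordinates R X + t. Camera axes: x right, y down, z forward; pixel columns grow to the right and rows downward; lengths in m; the calibration is good to about 2 mm. A picture is of the moment at which its call begins. camera_info takes no time and is no camera call.
- manip.sign_off(): hands the job in, once; it reports no verdict.
The state is a dict: "clock": time; "qpos": joint angles; "qd": joint speeds; "tau": joint torques, N m; "eef_pos": TCP position; "ee_rot": TCP orientation; "contact_force": force on the tool from outside, world axes, zero at the start; "ft_torque": the same for the moment, N m; "finger_gap": finger opening in m.
Only numpy, scipy, OpenCV 4.12 (cv2) and the standard library are available. Lean on these libraries where they do the work, as an engineer would, in place of code of your own. Each camera call takes 0.05 s, during which the arm holds its last target.

## Working session

There is one attempt and no reset: what is moved stays moved. The work goes in short steps, Python scripts to look and compute and a tool call to move; the robot and the scene stay as the last step left them, time stands still between calls to the robot, and variables do not carry over. Pictures are saved under pics/ and viewed, and the job is handed in when it is done.

Besides the shell and the picture viewer there is one more tool, called as name([rows], argument=value, ...), one row to a line, values as JSON. carry_out: Moves the arm, as the interface text tells. Its arguments: {"type":"object","properties":{"plan":{"type":"array"}},"required":["plan"]}

```bash
ls; mkdir -p pics; cat > h.py <<'E'
import numpy as np, cv2, os
from plant import manip
def K(n):
    c=manip.camera_info(n); f=192/np.tan(np.radians(c["fov_y"])/2)
    return np.array([[f,0,c["cx"]],[0,f,c["cy"]],[0,0,1.]]),np.array(c["D"],float),np.array(c["R"]),np.array(c["t"])
def snap(n,name):
    p,d=manip.snapshot(n); cv2.imwrite(f"pics/{name}.png",p); np.save(f"pics/{name}.npy",d); return p,d
def cloud(n,d):
    k,D,R,t=K(n); v,u=np.mgrid[0:384,0:512]
    uv=np.stack([u,v],-1).reshape(-1,1,2).astype(float)
    x=cv2.undistortPoints(uv,k,D).reshape(384,512,2)
    P=np.dstack([x*d[...,None],d])
    W=(P-t)@R; W[d<=0]=np.nan
    return W
def proj(n,X):
    k,D,R,t=K(n); return cv2.projectPoints(np.array(X,float).reshape(-1,1,3),cv2.Rodrigues(R)[0],t,k,D)[0].reshape(-1,2)
def onplane(n,uv,z):
    k,D,R,t=K(n); x=cv2.undistortPoints(np.array(uv,float).reshape(-1,1,2),k,D).reshape(-1,2)
    r=np.c_[x,np.ones(len(x))]@R; c=-R.T@t
    return c+r*((z-c[2])/r[:,2])[:,None]
E
python3 - <<'E'
from h import *
for n in("side","top"): snap(n,n+"0"); print(n,manip.camera_info(n))
s=manip.sense(); print(s)
E
```

```text
pics
side {'fov_y': 54.8452248686372, 'cx': 249.93089340429253, 'cy': 190.47893901069108, 'D': array([0.00637857, 0.        , 0.        , 0.        , 0.        ]), 'R': array([[-0.92833532, -0.37172802, -0.00343592],
       [-0.26967367,  0.67977399, -0.68204357],
       [ 0.25587036, -0.63223856, -0.73130347]]), 't': array([0.46381902, 0.22689626, 1.30612315])}
top {'fov_y': 45.47690238041643, 'cx': 263.42591101596, 'cy': 195.9173892427082, 'D': array([-0.18373116,  0.        ,  0.        ,  0.        ,  0.        ]), 'R': array([[-0.01972023, -0.99973585,  0.01180398],
       [-0.99718574,  0.01881306, -0.07257181],
       [ 0.07233057, -0.01320189, -0.99729334]]), 't': array([-0.01325558,  0.48542405,  1.52273092])}
{'clock': 0.1, 'qpos': array([-1.03588120e+00,  3.59292719e-01,  1.11444910e-02, -2.96953968e-04,
       -1.22406554e+00, -2.88090825e-01]), 'qd': array([-0.0003669 , -0.00106826,  0.00266215, -0.00176605, -0.00050687,
       -0.00173927]), 'tau': array([-1.85185163e-03, -5.84765625e+01,  2.94105345e+01,  6.95460185e+00,
       -3.23257962e-03, -7.28106045e-06]), 'eef_pos': array([ 0.1647918 , -0.65416585,  0.2474714 ]), 'ee_rot': array([ 3.14015430e+00, -1.35097137e-04, -2.89486936e+00]), 'contact_force': array([-0.04818341, -0.24283933,  1.02099888]), 'ft_torque': array([-0.01736708, -0.01036523,  0.00596153]), 'finger_gap': 0.0853262704004821}
```

View pics/top0.png

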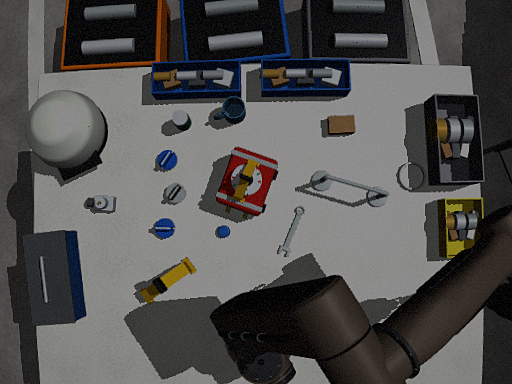

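View pics/side0.png

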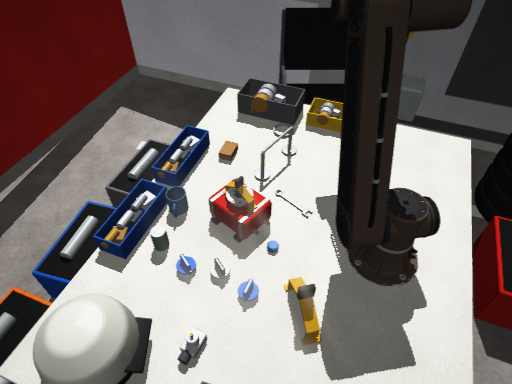

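Candidate caps in the top view are (166,159) blue disc, (175,193) steel-grey disc and (163,228) blue disc. The grey one fits the steel-disc description. Candidate guards are the one on the tank at (244,182) and a larger one on the table at (170,280). The one on the tank fits. I'll confirm with an enlarged crop.

```bash
python3 - <<'E'
from h import *
p=cv2.imread("pics/top0.png"); q=cv2.imread("pics/side0.png")
a=cv2.resize(p[130:310,130:400],None,fx=2.9,fy=2.9,interpolation=cv2.INTER_CUBIC)
cv2.imwrite("pics/c1.png",cv2.convertScaleAbs(a,alpha=1.2)[:600])
b=cv2.resize(q[110:310,140:320],None,fx=3,fy=3,interpolation=cv2.INTER_CUBIC); cv2.imwrite("pics/c2.png",b)
E
```

```text
(no output)
```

View pics/c1.png

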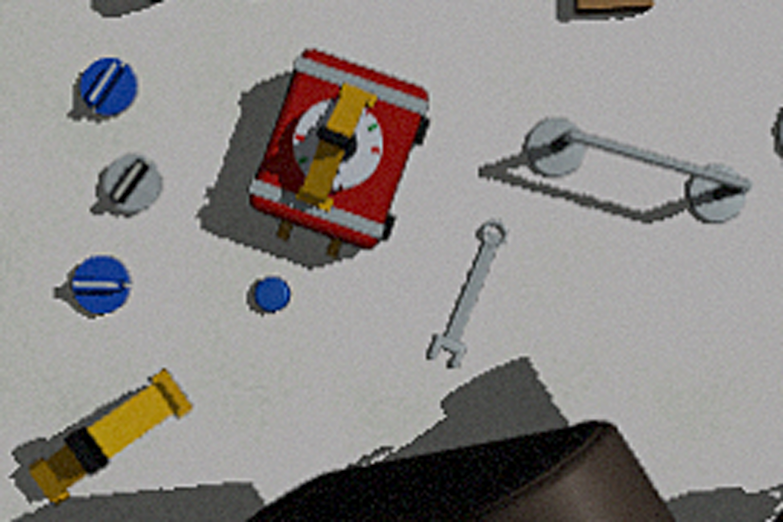

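View pics/c2.png

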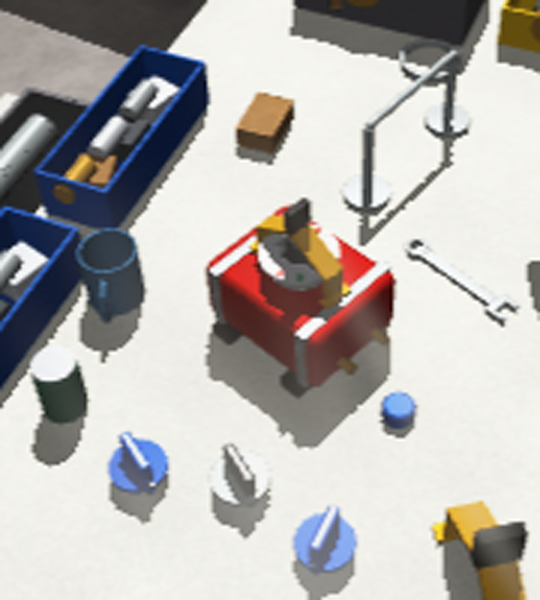

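The crops confirm both. The only steel-disc cap with a black bar and white stripe is at (175,193), between the two blue look-alikes. The smaller guard straddles the neck at (244,182), and the larger one lies at (170,280). Now I'll measure with depth.

```bash
python3 - <<'E'
from h import *
def rect(P,n):
    r=cv2.minAreaRect((P[:,:2]*1000).astype(np.float32)); print(n,len(P),np.round(r,1).tolist() if 0 else r)
def pca(P,n):
    m=P[:,:2].mean(0); w,V=np.linalg.eigh(np.cov(P[:,:2].T)); v=V[:,1]; print(n,len(P),m.round(4),"ang",np.arctan2(v[1],v[0]).round(3),"sd",np.sqrt(w).round(4),"z",np.median(P[:,2]).round(4)); return m,v
for n in("top","side"):
    p=cv2.imread(f"pics/{n}0.png"); d=np.load(f"pics/{n}0.npy"); W=cloud(n,d)
    c0=onplane(n,[[246,182]] if n=="top" else [[241,205]],.12)[0]
    hsv=cv2.cvtColor(p,cv2.COLOR_BGR2HSV)
    r=np.hypot(W[...,0]-c0[0],W[...,1]-c0[1])
    print(n,c0,"table z",np.nanmedian(W[...,2][(r>.2)&(r<.3)]))
    z=W[...,2]
    t=W[(r<.15)&(abs(z-.11)<.008)]; rect(t,"tanktop")
    f=W[(r<.1)&(abs(z-.14)<.004)]; pca(f,"flange"); rect(f,"flange")
    y=(hsv[...,0]>15)&(hsv[...,0]<32)&(hsv[...,1]>120)&(r<.12)
    pca(W[y&~np.isnan(z)],"guard yellow"); rect(W[y&~np.isnan(z)],"guard y")
    tb=W[(r<.06)&(z>.196)]; pca(tb,"tab")
    tb=W[(r<.06)&(z>.212)]; pca(tb,"tabtop"); rect(tb,"tabtop")
    c1=onplane(n,[[175,193]] if n=="top" else [[220,268]],.03)[0]
    r=np.hypot(W[...,0]-c1[0],W[...,1]-c1[1])
    cp=W[(r<.05)&(z>.048)&(z<.065)]; pca(cp,"capbar"); rect(cp,"capbar")
    cp=W[(r<.06)&(abs(z-.025)<.004)]; pca(cp,"capdisc"); rect(cp,"capdisc")
    c2=onplane(n,[[350,188]] if n=="top" else [[277,155]],.13)[0]
    r=np.hypot(W[...,0]-c2[0],W[...,1]-c2[1])
    b=W[(r<.13)&(z>.12)&(z<.16)]; pca(b,"bar"); rect(b,"bar")
E
```

```text
top [0.5225784  0.03267784 0.12      ] table z 0.0006318503052312944
tanktop 1819 ((530.7493286132812, 31.41595458984375), (153.0464324951172, 188.5205078125), 69.2365951538086)
flange 335 [0.5296 0.0294] ang 1.174 sd [0.0227 0.0309] z 0.1397
flange 335 ((529.9713134765625, 32.02821731567383), (94.61903381347656, 94.2466812133789), 2.934028387069702)
guard yellow 437 [0.5156 0.0391] ang 2.749 sd [0.0134 0.0494] z 0.1608
guard y 437 ((519.1023559570312, 61.38642883300781), (103.75692749023438, 196.1956787109375), 74.41655731201172)
tab 55 [0.529  0.0342] ang 1.174 sd [0.0037 0.0101] z 0.2176
tabtop 48 [0.5295 0.0337] ang 1.14 sd [0.0035 0.0098] z 0.2185
tabtop 48 ((529.8411254882812, 34.103126525878906), (32.95616149902344, 11.333686828613281), 64.38427734375)
capbar 70 [0.5006 0.2736] ang 2.515 sd [0.0042 0.0152] z 0.0538
capbar 70 ((501.1484069824219, 273.0765075683594), (14.580024719238281, 52.945064544677734), 54.664058685302734)
capdisc 145 [0.5008 0.2724] ang 1.068 sd [0.0167 0.0194] z 0.0248
capdisc 145 ((500.1654968261719, 274.83587646484375), (62.312198638916016, 60.963520050
[... 806 characters left out ...]

tabtop 38 [0.5266 0.0385] ang 1.247 sd [0.0043 0.0102] z 0.2179
tabtop 38 ((527.9434204101562, 37.802146911621094), (35.22380828857422, 15.905707359313965), 74.3747329711914)
capbar 68 [0.4979 0.2777] ang 2.511 sd [0.0042 0.017 ] z 0.055
capbar 68 ((499.3109436035156, 275.92364501953125), (15.02707290649414, 55.834144592285156), 52.67073059082031)
capdisc 194 [0.4978 0.2796] ang 0.864 sd [0.0172 0.0197] z 0.0257
capdisc 194 ((501.0190124511719, 276.42510986328125), (65.24053955078125, 68.0537338256836), 80.72147369384766)
bar 90 [ 0.5156 -0.2728] ang 1.273 sd [0.0032 0.0448] z 0.1351
bar 90 ((513.7134399414062, -280.707763671875), (150.22271728515625, 12.095422744750977), 72.93356323242188)
```

carry_out([
  [[0.015, 0.0285, 0.001], 0.04, -1],
  [[0.015, 0.0285, 0.001], 0.04, -1],
  [[0.015, 0.0285, 0.001], 0.04, -1],
  [[0.015, 0.0285, 0.001], 0.04, -1],
  [[0.015, 0.0285, 0.001], 0.04, -1],
  [[0.015, 0.0285, 0.001], 0.04, -1],
  [[0.015, 0.0285, 0.001], 0.04, -1],
  [[0.015, 0.0285, 0.001], 0.04, -1],
  [[0.015, 0.0285, 0.001], 0.04, -1],
  [[0.015, 0.0285, 0.001], 0.04, -1],
  [[0.015, 0.0285, 0.001], 0.04, -1],
  [[0.015, 0.0285, 0.001], 0.04, -1],
  [[0.015, 0.0285, 0.001], 0.04, -1],
  [[0.015, 0.0285, 0.001], 0.04, -1],
  [[0.015, 0.0285, 0.001], 0.04, -1],
  [[0.015, 0.0285, 0.001], 0.04, -1],
  [[0.015, 0.0285, 0.001], 0.04, -1],
  [[0.015, 0.0285, 0.001], 0.04, -1],
  [[0.015, 0.0285, 0.001], 0.04, -1],
  [[0.015, 0.0285, 0.001], 0.04, -1],
])

```text
clock: 1.77
eef_pos: [0.4652, -0.0575, 0.26]
ee_rot: [3.128, -0.002, -2.066]
contact_force: [0.8, -0.5, 0.3]
finger_gap: 0.0855
```

carry_out([
  [[0.02, 0.03, 0.0], 0.04, -1],
  [[0.02, 0.03, 0.0], 0.04, -1],
  [[0.02, 0.03, 0.0], 0.03, -1],
  [[0.003, 0.003, 0.0], 0.0, -1],
  [[0, 0, 0], 0, -1],
  [[0, 0, 0], 0, -1],
])

```text
clock: 2.27
eef_pos: [0.5314, 0.0466, 0.2582]
ee_rot: [3.127, -0.003, -1.941]
contact_force: [-0.0, -0.5, -0.3]
finger_gap: 0.0855
```

```bash
python3 - <<'E'
from h import *
s=manip.sense(); print(s["eef_pos"],s["ee_rot"],s["qpos"])
p,d=snap("side","s1"); W=cloud("side",d)
cv2.imwrite("pics/s1c.png",cv2.resize(p[120:260,170:330],None,fx=4,fy=4,interpolation=cv2.INTER_CUBIC))
p,d=snap("top","t1")
E
```

```text
[0.53140183 0.046606   0.25815702] [ 3.12656209e+00 -2.72437409e-03 -1.94143628e+00] [ 0.44872709  0.1276788  -0.26954136 -0.00984348 -1.18584509 -0.81563516]
```

View pics/s1c.png

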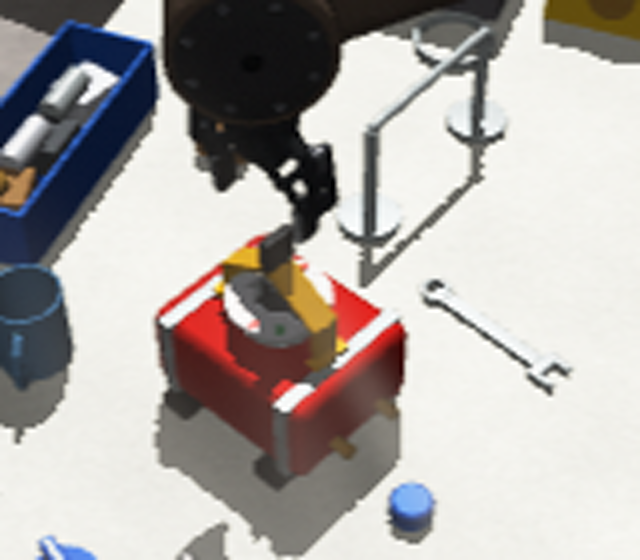

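View pics/t1.png

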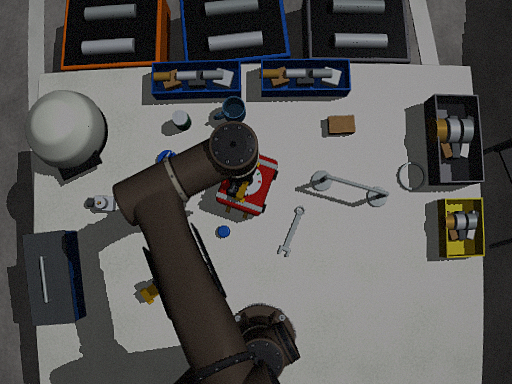

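```bash
python3 - <<'E'
from h import *
e=np.array([.5314,.0466]); yaw=-1.941; y=np.array([np.sin(yaw),-np.cos(yaw)])
for z in (.254,.207):
  X=[[*(e+s*y*.0425),z] for s in(-1,1)]+[[*e,z]]
  print(z,"side crop px",((proj("side",X)-[170,120])*4).round(0).tolist(),"top",proj("top",X).round(1).tolist())
E
```

```text
0.254 side crop px [[226.0, 188.0], [299.0, 237.0], [262.0, 212.0]] top [[245.0, 160.4], [234.7, 188.1], [239.9, 174.2]]
0.207 side crop px [[229.0, 228.0], [300.0, 276.0], [264.0, 252.0]] top [[245.5, 162.7], [235.5, 189.5], [240.5, 176.1]]
```

carry_out([
  [[-0.003, -0.011, 0], -0.009, -1],
  [[0, 0, -0.012], 0, -1],
  [[0, 0, -0.012], 0, -1],
  [[0, 0, -0.01], 0, -1],
  [[0, 0, 0], 0, -1],
  [[0, 0, 0], 0, -1],
])

```text
clock: 2.87
eef_pos: [0.5246, 0.0272, 0.2253]
ee_rot: [3.129, -0.0, -1.96]
contact_force: [0.5, 0.3, 0.9]
finger_gap: 0.0854
```

```bash
python3 - <<'E'
from h import *
s=manip.sense(); print(s["eef_pos"],s["ee_rot"])
p,d=snap("side","s2")
cv2.imwrite("pics/s2c.png",cv2.resize(p[140:250,180:300],None,fx=5,fy=5,interpolation=cv2.INTER_CUBIC))
p,d=snap("top","t2")
cv2.imwrite("pics/t2c.png",cv2.resize(p[120:230,190:300],None,fx=5,fy=5,interpolation=cv2.INTER_CUBIC))
E
```

```text
[0.52464737 0.02717166 0.22531163] [ 3.12899852e+00 -4.63451044e-04 -1.96045482e+00]
```

View pics/s2c.png

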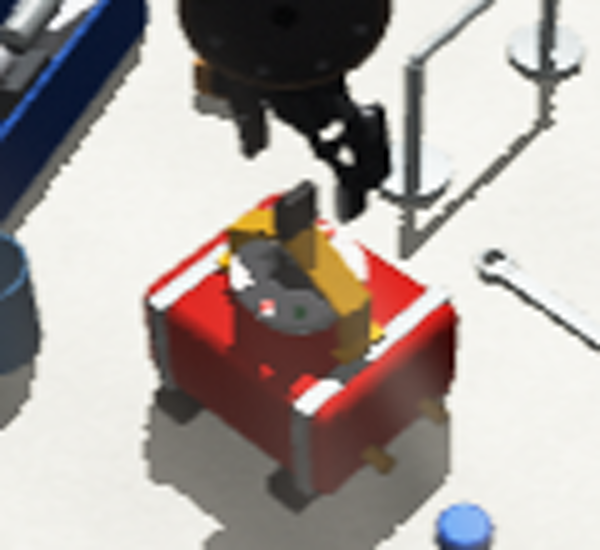

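View pics/t2c.png

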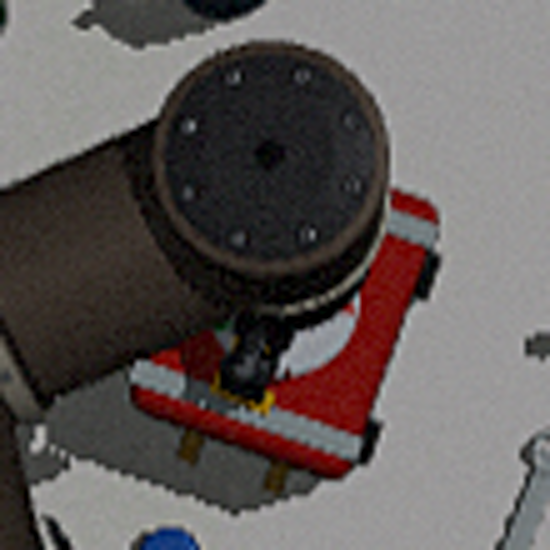

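```bash
python3 -c "
from h import *
s=manip.sense(); print(s['eef_pos'],s['ee_rot'],s['qd'])"
```

```text
[0.5249302  0.02764205 0.22554111] [ 3.12924940e+00 -2.90783275e-05 -1.96001783e+00] [ 0.00856929  0.00094556  0.01288978 -0.00010104  0.000953   -0.00047545]
```

carry_out([
  [[0.003, 0.006, 0], 0.01, -1],
  [[0, 0, 0], 0, -1],
  [[0, 0, 0], 0, -1],
  [[0, 0, 0], 0, -1],
])

```text
clock: 3.3
eef_pos: [0.5292, 0.0345, 0.2274]
ee_rot: [3.132, 0.002, -1.949]
contact_force: [-0.6, -0.6, 0.9]
finger_gap: 0.0852
```

carry_out([
  [[0, 0, -0.008], 0, -1],
  [[0, 0, -0.008], 0, -1],
  [[0, 0, -0.002], 0, -1],
  [[0, 0.001, 0], 0, -1],
  [[0, 0, 0], 0, -1],
])

```text
clock: 3.72
eef_pos: [0.529, 0.0359, 0.207]
ee_rot: [3.131, 0.001, -1.948]
contact_force: [-0.0, -0.6, 0.0]
finger_gap: 0.0848
```

carry_out([
  [[0, 0, 0], 0, 1],
  [[0, 0, 0], 0, 1],
  [[0, 0, 0], 0, 1],
  [[0, 0, 0], 0, 1],
  [[0, 0, 0], 0, 1],
  [[0, 0, 0], 0, 1],
  [[0, 0, 0], 0, 1],
  [[0, 0, 0], 0, 1],
])

```text
clock: 4.38
eef_pos: [0.5291, 0.036, 0.2074]
ee_rot: [3.131, 0.002, -1.948]
contact_force: [-0.7, -0.5, -1.2]
finger_gap: 0.011
```

carry_out([
  [[0, 0, 0.01], 0, 1],
  [[0, 0, 0.015], 0, 1],
  [[0, 0, 0.015], 0, 1],
  [[0, 0, 0.015], 0, 1],
  [[0, 0, 0.01], 0, 1],
  [[0, 0, 0], 0, 1],
  [[0, 0, 0], 0, 1],
])

```text
clock: 4.97
eef_pos: [0.5276, 0.0354, 0.2773]
ee_rot: [3.129, -0.0, -1.949]
contact_force: [0.1, -0.3, -2.3]
finger_gap: 0.0109
```

```bash
python3 - <<'E'
from h import *
s=manip.sense(); print(s["eef_pos"],s["ee_rot"],s["finger_gap"])
p,d=snap("side","s3")
cv2.imwrite("pics/s3c.png",cv2.resize(p[90:290,120:320],None,fx=3,fy=3,interpolation=cv2.INTER_CUBIC))
E
```

```text
[0.52759421 0.0353714  0.27725601] [ 3.12909060e+00 -1.33945468e-04 -1.94857758e+00] 0.010939503775768694
```

View pics/s3c.png

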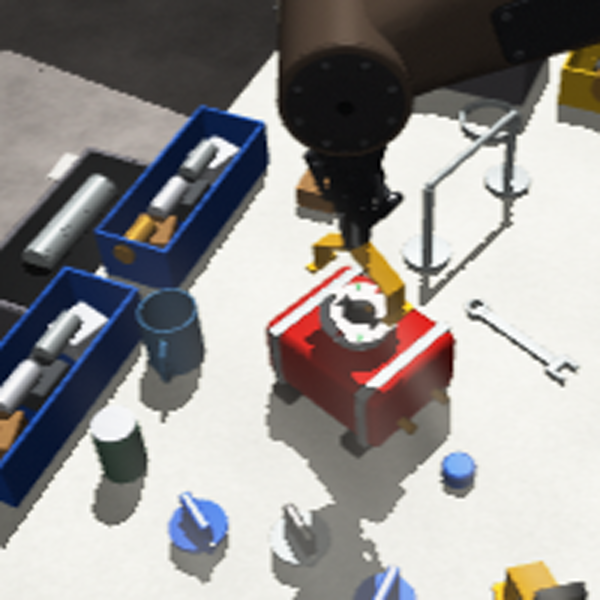

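carry_out([
  [[-0.0017, -0.015, 0], 0.006, 1],
  [[-0.0017, -0.025, 0], 0.006, 1],
  [[-0.0017, -0.025, 0], 0.006, 1],
  [[-0.0017, -0.025, 0], 0.006, 1],
  [[-0.0017, -0.025, 0], 0.006, 1],
  [[-0.0017, -0.025, 0], 0.006, 1],
  [[-0.0017, -0.025, 0], 0.006, 1],
  [[-0.0017, -0.025, 0], 0.006, 1],
  [[-0.0017, -0.025, 0], 0.006, 1],
  [[-0.0017, -0.025, 0], 0.006, 1],
  [[-0.0017, -0.025, 0], 0.006, 1],
  [[-0.0017, -0.025, 0], 0.006, 1],
  [[-0.0017, -0.025, 0], 0.006, 1],
  [[-0.0017, -0.015, 0], 0.006, 1],
  [[0, 0, 0], 0, 1],
  [[0, 0, 0], 0, 1],
  [[0, 0, 0], 0, 1],
])

```text
clock: 6.43
eef_pos: [0.4938, -0.3082, 0.2615]
ee_rot: [3.105, -0.003, -1.859]
contact_force: [0.2, 0.7, -0.8]
finger_gap: 0.011
```

```bash
python3 - <<'E'
from h import *
s=manip.sense(); print(s["eef_pos"],s["ee_rot"],s["finger_gap"])
p,d=snap("side","s4")
cv2.imwrite("pics/s4c.png",cv2.resize(p[70:220,210:360],None,fx=4,fy=4,interpolation=cv2.INTER_CUBIC))
p,d=snap("top","t4")
cv2.imwrite("pics/t4c.png",cv2.resize(p[110:250,280:430],None,fx=4,fy=4,interpolation=cv2.INTER_CUBIC))
E
```

```text
[ 0.49384432 -0.30815737  0.26151466] [ 3.10546507e+00 -3.03834787e-03 -1.85911656e+00] 0.010967912814827754
```

View pics/s4c.png

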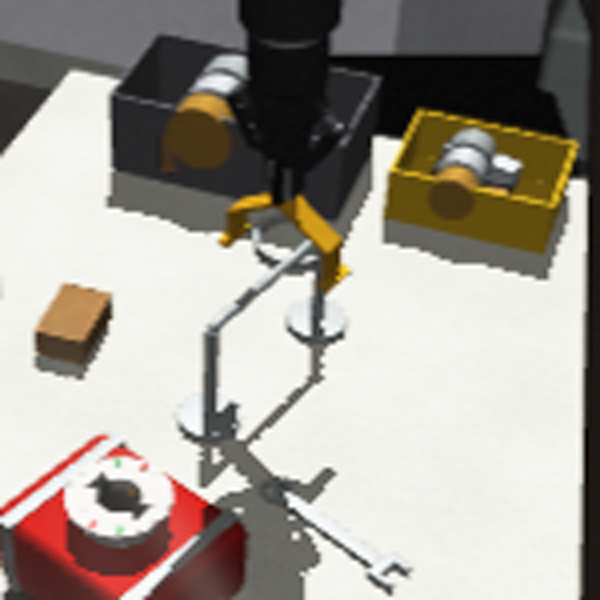

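View pics/t4c.png

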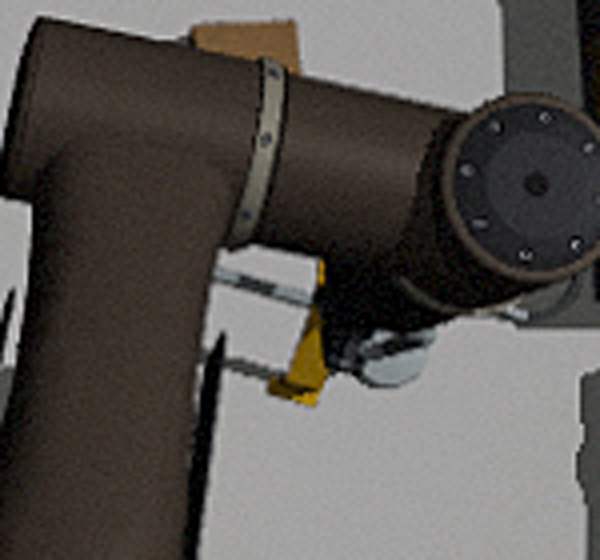

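carry_out([
  [[0.005, -0.0015, 0], 0, 1],
  [[0.0045, -0.0015, 0], -0.005, 1],
  [[0, 0, 0], 0, 1],
  [[0, 0, 0], 0, 1],
  [[0, 0, 0], 0, 1],
])

```text
clock: 6.95
eef_pos: [0.506, -0.3081, 0.2625]
ee_rot: [3.107, -0.003, -1.86]
contact_force: [-0.3, 0.2, -1.6]
finger_gap: 0.0112
```

```bash
python3 - <<'E'
from h import *
s=manip.sense(); print(s["eef_pos"],s["ee_rot"],s["qd"])
E
```

```text
[ 0.5059653  -0.30813237  0.26247563] [ 3.10730802e+00 -2.72899133e-03 -1.85952920e+00] [ 0.00507453  0.00151654  0.00117574 -0.00030532 -0.00164546 -0.00039599]
```

carry_out([
  [[0, 0, -0.012], 0, 1],
  [[0, 0, -0.015], 0, 1],
  [[0, 0, -0.015], 0, 1],
  [[0, 0, -0.015], 0, 1],
  [[0, 0, -0.008], 0, 1],
  [[0, 0, -0.003], 0, 1],
  [[0, 0, 0], 0, 1],
  [[0, 0, 0], 0, 1],
])

```text
clock: 7.62
eef_pos: [0.5071, -0.3076, 0.1943]
ee_rot: [3.112, -0.003, -1.858]
contact_force: [1.1, -0.8, -1.4]
finger_gap: 0.0111
```

```bash
python3 - <<'E'
from h import *
s=manip.sense(); print(s["eef_pos"],s["ee_rot"],s["contact_force"])
p,d=snap("side","s5")
cv2.imwrite("pics/s5c.png",cv2.resize(p[90:210,220:340],None,fx=5,fy=5,interpolation=cv2.INTER_CUBIC))
E
```

```text
[ 0.50710032 -0.30759782  0.19433532] [ 3.11168132 -0.00318358 -1.8576736 ] [ 1.11288393 -0.80836005 -1.42552787]
```

View pics/s5c.png

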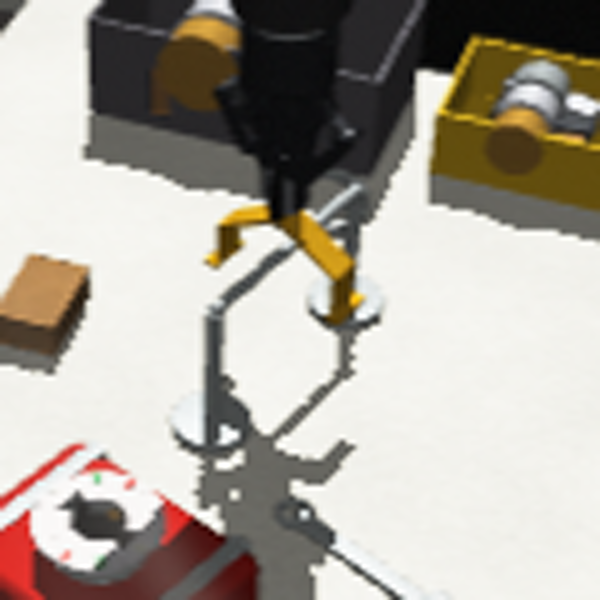

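carry_out([
  [[0, 0, -0.008], 0, 1],
  [[0, 0, -0.008], 0, 1],
  [[0, 0, -0.006], 0, 1],
  [[0, 0, -0.003], 0, 1],
  [[0, 0, 0], 0, 1],
  [[0, 0, 0], 0, 1],
])

```text
clock: 8.17
eef_pos: [0.5081, -0.308, 0.1689]
ee_rot: [3.115, -0.003, -1.858]
contact_force: [-0.3, -1.2, -1.3]
finger_gap: 0.011
```

carry_out([
  [[-0.001, 0, -0.004], 0, 1],
  [[0, 0, -0.002], 0, 1],
  [[0, 0, 0], 0, 1],
])

```text
clock: 8.42
eef_pos: [0.5073, -0.3081, 0.1634]
ee_rot: [3.116, -0.004, -1.857]
contact_force: [0.5, 0.9, 1.5]
finger_gap: 0.0108
```

carry_out([
  [[0, 0, -0.001], 0, 1],
  [[0, 0, 0], 0, 1],
])

```text
clock: 8.58
eef_pos: [0.5074, -0.3081, 0.1636]
ee_rot: [3.117, -0.004, -1.857]
contact_force: [0.5, 0.4, -1.5]
finger_gap: 0.0111
```

carry_out([
  [[0, 0, -0.003], 0, 1],
  [[0, 0, -0.001], 0, 1],
  [[0, 0, 0], 0, 1],
])

```text
clock: 8.83
eef_pos: [0.5076, -0.3082, 0.164]
ee_rot: [3.12, -0.005, -1.855]
contact_force: [-0.3, -0.1, -1.4]
finger_gap: 0.0107
```

```bash
python3 - <<'E'
from h import *
p,d=snap("side","s6")
cv2.imwrite("pics/s6c.png",cv2.resize(p[110:190,230:330],None,fx=7,fy=7,interpolation=cv2.INTER_CUBIC))
for i in range(3):
  s=manip.sense(); print(s["eef_pos"],s["ee_rot"],s["contact_force"],s["ft_torque"]); manip.snapshot("side")
E
```

```text
[ 0.50777219 -0.30825539  0.16396501] [ 3.11995866 -0.00492472 -1.8553335 ] [ 0.57574487  0.61169224 -1.21271536] [-0.01188314 -0.06518114 -0.00115332]
[ 0.50783001 -0.30832069  0.16372781] [ 3.11980059 -0.00495516 -1.85538998] [-0.84059472  1.179131    3.66611941] [0.52589987 0.17548131 0.00794627]
[ 0.50781327 -0.30833325  0.16373253] [ 3.11955898 -0.00502824 -1.85536043] [-0.36374269  1.35007717  3.48992636] [ 0.65007906  0.199342   -0.02008368]
```

View pics/s6c.png

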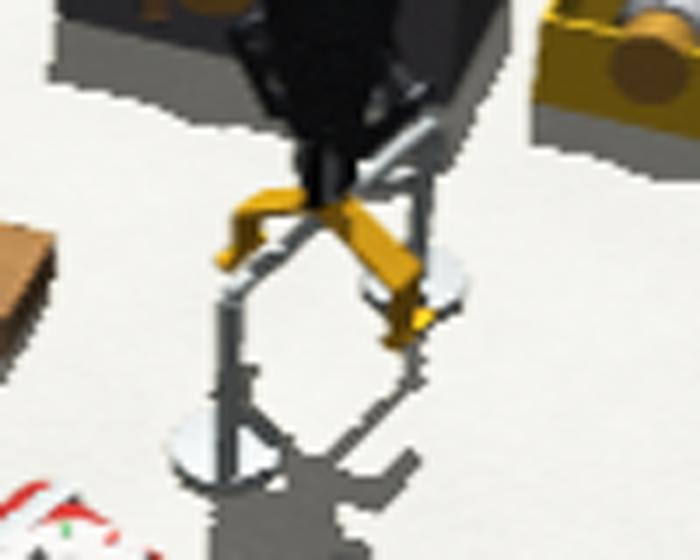

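Contact is made (Fz about 3.5 N), so I'll release.

carry_out([
  [[0, 0, 0], 0, -1],
  [[0, 0, 0], 0, -1],
  [[0, 0, 0], 0, -1],
  [[0, 0, 0], 0, -1],
  [[0, 0, 0], 0, -1],
  [[0, 0, 0], 0, -1],
  [[0, 0, 0.01], 0, -1],
  [[0, 0, 0.02], 0, -1],
  [[0, 0, 0.025], 0, -1],
  [[0, 0, 0.025], 0, -1],
  [[0, 0, 0.02], 0, -1],
])

```text
clock: 9.95
eef_pos: [0.5047, -0.3078, 0.2631]
ee_rot: [3.108, -0.005, -1.856]
contact_force: [0.3, -0.6, -0.1]
finger_gap: 0.0854
```

```bash
python3 - <<'E'
from h import *
p,d=snap("side","s7")
cv2.imwrite("pics/s7c.png",cv2.resize(p[90:290,180:380],None,fx=3,fy=3,interpolation=cv2.INTER_CUBIC))
W=cloud("side",d)
hsv=cv2.cvtColor(p,cv2.COLOR_BGR2HSV)
z=W[...,2]; r=np.hypot(W[...,0]-.507,W[...,1]+.308)
y=(hsv[...,0]>15)&(hsv[...,0]<32)&(hsv[...,1]>120)&(r<.12)&~np.isnan(z)
print(y.sum(),W[y].min(0),W[y].max(0)); t=(r<.04)&(z>.145)&(z<.19); print(np.median(W[t],0),np.percentile(W[t][:,2],98))
E
```

```text
209 [ 0.43113979 -0.41300304  0.00148501] [ 0.58044931 -0.23146138  0.33177698]
[ 0.50898054 -0.3050227   0.1657191 ] 0.1782339485685708
```

View pics/s7c.png

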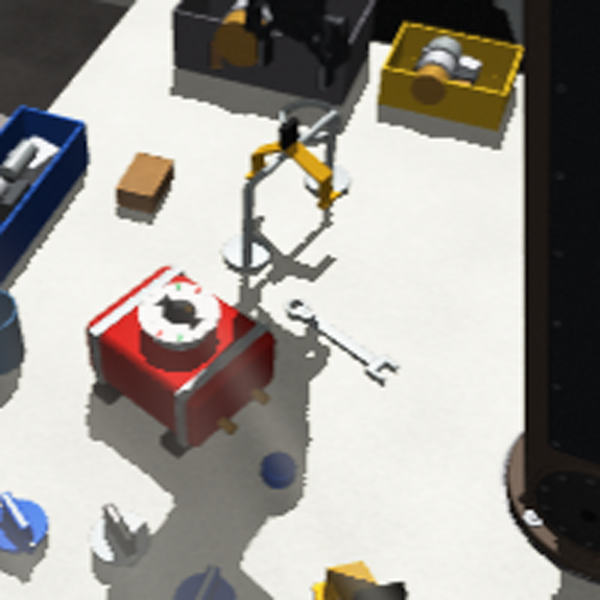

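```bash
python3 - <<'E'
from h import *
p,d=snap("top","t7")
cv2.imwrite("pics/t7c.png",cv2.resize(p[140:220,210:290],None,fx=7,fy=7,interpolation=cv2.INTER_CUBIC))
for n,nm in(("top","t7"),("side","s7")):
    W=cloud(n,np.load(f"pics/{nm}.npy")); p=cv2.imread(f"pics/{nm}.png"); hsv=cv2.cvtColor(p,cv2.COLOR_BGR2HSV)
    r=np.hypot(W[...,0]-.529,W[...,1]-.0335)
    f=(r<.07)&(abs(W[...,2]-.14)<.005)
    c=cv2.findContours(f.astype(np.uint8),cv2.RETR_EXTERNAL,cv2.CHAIN_APPROX_NONE)[0]; c=max(c,key=len)[:,0]
    X=onplane(n,c,.14)[:,:2]
    A=np.c_[2*X,np.ones(len(X))]; s=np.linalg.lstsq(A,(X**2).sum(1),rcond=None)[0]; print(n,"flange c",s[:2],"R",np.sqrt(s[2]+s[0]**2+s[1]**2))
    for nme,m in(("green",(hsv[...,0]>40)&(hsv[...,0]<90)&(hsv[...,1]>80)),("red",((hsv[...,0]<8)|(hsv[...,0]>172))&(hsv[...,1]>90))):
        m=m&(r<.046)&(r>.034)&(W[...,2]>.13); uv=np.argwhere(m)[:,::-1]
        if len(uv):
            Y=onplane(n,uv,.14)[:,:2]-s[:2]; a=np.degrees(np.arctan2(Y[:,1],Y[:,0]))
            print(nme,sorted(a.round().tolist()))
E
```

```text
top flange c [0.53093118 0.03195625] R 0.04558169183769393
green [-70.0, -68.0, -66.0, 113.0, 115.0, 115.0, 117.0, 119.0]
red [-107.0, -106.0, -105.0, -102.0, -101.0, -101.0, 78.0, 81.0, 82.0, 82.0, 86.0]
side flange c [0.52790139 0.03394186] R 0.04705505404002182
green [-68.0]
red [-101.0, -101.0, 77.0, 81.0]
```

View pics/t7c.png

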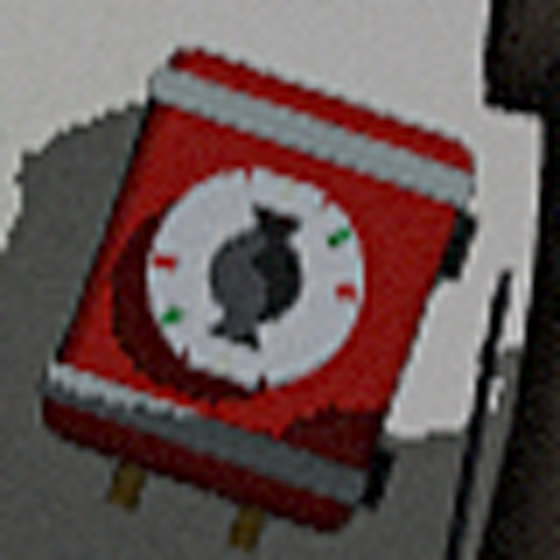

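carry_out([
  [[0, 0.02, 0], 0.05, -1],
  [[0, 0.03, 0], 0.05, -1],
  [[0, 0.03, 0], 0.05, -1],
  [[0, 0.03, 0], 0.05, -1],
  [[0, 0.03, 0], 0.05, -1],
  [[0, 0.03, 0], 0.05, -1],
  [[0, 0.03, 0], 0.05, -1],
  [[0, 0.03, 0], 0.05, -1],
  [[0, 0.03, 0], 0.05, -1],
  [[0, 0.03, 0], 0.05, -1],
  [[0, 0.03, 0], 0.05, -1],
  [[0, 0.03, 0], 0.05, -1],
  [[0, 0.03, 0], 0.05, -1],
  [[0, 0.03, 0], 0.05, -1],
  [[0, 0.03, 0], 0.05, -1],
  [[0, 0.03, 0], 0.05, -1],
  [[0, 0.03, 0], 0.05, -1],
  [[0, 0.02, 0], 0.05, -1],
  [[0, 0, 0], 0.05, -1],
  [[0, 0, 0], 0.05, -1],
])

```text
clock: 11.72
eef_pos: [0.5004, 0.2354, 0.2751]
ee_rot: [3.126, -0.006, -0.81]
contact_force: [0.0, 0.1, 0.1]
finger_gap: 0.0855
```

carry_out([
  [[0, 0.02, -0.02], 0.05, -1],
  [[0, 0.015, -0.03], 0.05, -1],
  [[0, 0, -0.03], 0.05, -1],
  [[0, 0, -0.03], 0.02, -1],
  [[0, 0, -0.015], 0, -1],
  [[0, 0, 0], 0, -1],
  [[0, 0, 0], 0, -1],
])

```text
clock: 12.3
eef_pos: [0.5005, 0.274, 0.1499]
ee_rot: [3.132, -0.007, -0.625]
contact_force: [0.8, 1.2, 0.7]
finger_gap: 0.0852
```

```bash
python3 - <<'E'
from h import *
p,d=snap("side","s8")
cv2.imwrite("pics/s8c.png",cv2.resize(p[190:310,160:280],None,fx=5,fy=5,interpolation=cv2.INTER_CUBIC))
s=manip.sense(); e=s["eef_pos"]; print(e,s["ee_rot"],s["contact_force"])
yaw=s["ee_rot"][2]; y=np.array([np.sin(yaw),-np.cos(yaw)])
X=[[*(e[:2]+q*y*.0425),e[2]-.004] for q in(-1,1)]+[[*e[:2],.055],[.4995,.2755,.055]]
print(((proj("side",X)-[160,190])*5).round(0).tolist())
E
```

```text
[0.50056845 0.27403833 0.15012331] [ 3.13282696 -0.00682818 -0.6251082 ] [-0.40384892 -0.8181073  -0.8958133 ]
[[223.0, 320.0], [343.0, 258.0], [294.0, 367.0], [294.0, 370.0]]
```

View pics/s8c.png

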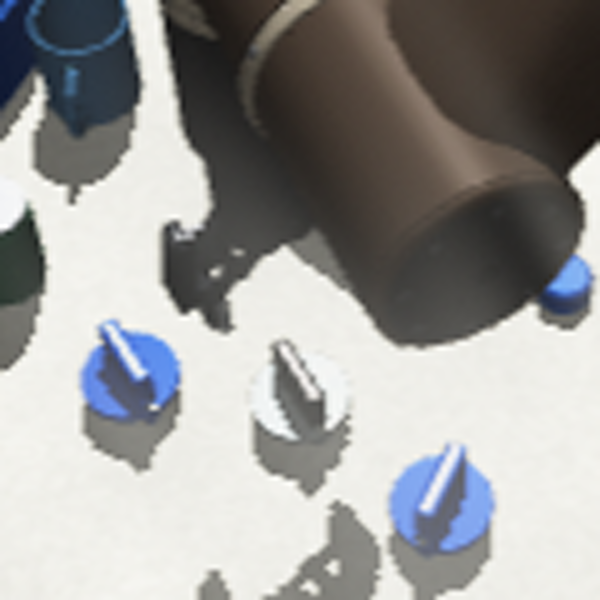

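carry_out([
  [[-0.001, 0.001, -0.015], -0.002, -1],
  [[0, 0, -0.02], 0, -1],
  [[0, 0, -0.02], 0, -1],
  [[0, 0, -0.015], 0, -1],
  [[0, 0, -0.008], 0, -1],
  [[0, 0, -0.002], 0, -1],
  [[0, 0, 0], 0, -1],
  [[0, 0, 0], 0, -1],
])

```text
clock: 13.02
eef_pos: [0.5065, 0.2803, 0.0813]
ee_rot: [-3.129, -0.012, -0.628]
contact_force: [-0.4, -0.3, 0.0]
finger_gap: 0.0855
```

carry_out([
  [[-0.005, -0.004, -0.006], 0, -1],
  [[-0.001, 0, -0.008], 0, -1],
  [[0, 0, -0.006], 0, -1],
  [[0, 0, 0], 0, -1],
  [[0, 0, 0], 0, -1],
  [[0, 0, 0], 0, -1],
])

```text
clock: 13.52
eef_pos: [0.501, 0.277, 0.0627]
ee_rot: [-3.124, -0.012, -0.628]
contact_force: [0.2, -0.2, -0.5]
finger_gap: 0.0855
```

carry_out([
  [[-0.002, -0.002, -0.007], 0, -1],
  [[0, 0, -0.006], 0, -1],
  [[0, 0, -0.001], 0, -1],
  [[0, 0, 0], 0, -1],
  [[0, 0, 0], 0, -1],
])

```text
clock: 13.93
eef_pos: [0.4989, 0.2749, 0.047]
ee_rot: [-3.125, -0.012, -0.628]
contact_force: [-0.2, 0.5, 0.1]
finger_gap: 0.0855
```

carry_out([
  [[0, 0, 0], 0, 1],
  [[0, 0, 0], 0, 1],
  [[0, 0, 0], 0, 1],
  [[0, 0, 0], 0, 1],
  [[0, 0, 0], 0, 1],
  [[0, 0, 0], 0, 1],
  [[0, 0, 0], 0, 1],
  [[0, 0, 0], 0, 1],
  [[0, 0, 0], 0, 1],
])

```text
clock: 14.68
eef_pos: [0.4993, 0.2752, 0.0478]
ee_rot: [-3.124, -0.013, -0.628]
contact_force: [0.3, -0.0, -0.0]
finger_gap: 0.0131
```

carry_out([
  [[0, 0, 0.01], 0, 1],
  [[0, 0, 0.02], 0, 1],
  [[0, 0, 0.03], 0, 1],
  [[0, 0, 0.03], 0, 1],
  [[0, 0, 0.03], 0, 1],
  [[0, 0, 0.03], 0, 1],
  [[0, 0, 0.015], 0, 1],
  [[0, 0, 0], 0, 1],
  [[0, 0, 0], 0, 1],
])

```text
clock: 15.43
eef_pos: [0.4962, 0.2719, 0.2237]
ee_rot: [-3.128, -0.012, -0.628]
contact_force: [-0.0, -0.7, -1.9]
finger_gap: 0.013
```

```bash
python3 - <<'E'
from h import *
s=manip.sense(); e=s["eef_pos"]; print(e,s["ee_rot"],s["contact_force"],s["finger_gap"],s["qpos"])
p,d=snap("side","s9")
cv2.imwrite("pics/s9c.png",cv2.resize(p[150:310,140:300],None,fx=3.7,fy=3.7,interpolation=cv2.INTER_CUBIC))
E
```

```text
[0.49618577 0.27186933 0.22367476] [-3.12751078 -0.01195386 -0.62822785] [-0.02937978 -0.65250593 -1.90199852] 0.012961644802334684 [ 0.85421566  0.18756971 -0.28736588  0.01208552 -1.0808085   0.08282956]
```

View pics/s9c.png

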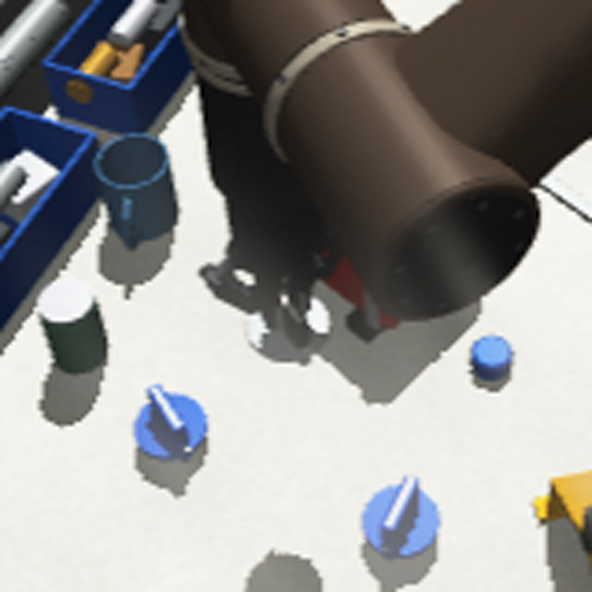

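carry_out([
  [[0.003, -0.015, 0], 0.02, 1],
  [[0.003, -0.02, 0], 0.022, 1],
  [[0.003, -0.02, 0], 0.022, 1],
  [[0.003, -0.02, 0], 0.022, 1],
  [[0.003, -0.02, 0], 0.022, 1],
  [[0.003, -0.02, 0], 0.022, 1],
  [[0.003, -0.02, 0], 0.022, 1],
  [[0.003, -0.02, 0], 0.022, 1],
  [[0.003, -0.02, 0], 0.022, 1],
  [[0.003, -0.02, 0], 0.022, 1],
  [[0.003, -0.018, 0], 0.022, 1],
  [[0, -0.01, 0], 0.015, 1],
  [[0, 0, 0], 0, 1],
  [[0, 0, 0], 0, 1],
  [[0, 0, 0], 0, 1],
])

```text
clock: 16.73
eef_pos: [0.5184, 0.0344, 0.2019]
ee_rot: [3.127, 0.011, -0.362]
contact_force: [0.2, -0.6, -1.3]
finger_gap: 0.013
```

carry_out([
  [[0.005, -0.001, 0.002], -0.005, 1],
  [[0.004, 0, 0], -0.003, 1],
  [[0, 0, 0], 0, 1],
  [[0, 0, 0], 0, 1],
  [[0, 0, 0], 0, 1],
])

```text
clock: 17.15
eef_pos: [0.5283, 0.0357, 0.203]
ee_rot: [3.126, 0.013, -0.369]
contact_force: [-0.2, 0.4, -1.3]
finger_gap: 0.0127
```

```bash
python3 - <<'E'
from h import *
s=manip.sense(); e=s["eef_pos"]; print(e,s["ee_rot"],s["contact_force"],s["finger_gap"],s["qd"])
p,d=snap("side","s10")
cv2.imwrite("pics/s10c.png",cv2.resize(p[150:260,190:300],None,fx=5,fy=5,interpolation=cv2.INTER_CUBIC))
p,d=snap("top","t10")
cv2.imwrite("pics/t10c.png",cv2.resize(p[120:230,190:300],None,fx=5,fy=5,interpolation=cv2.INTER_CUBIC))
E
```

```text
[0.52828182 0.03567571 0.20297184] [ 3.12601718  0.01258354 -0.36883559] [-0.21424057  0.38020286 -1.29852402] 0.012728956023548786 [ 0.00639172  0.00132579  0.00288439  0.00010373 -0.00162798 -0.00282582]
```

View pics/s10c.png

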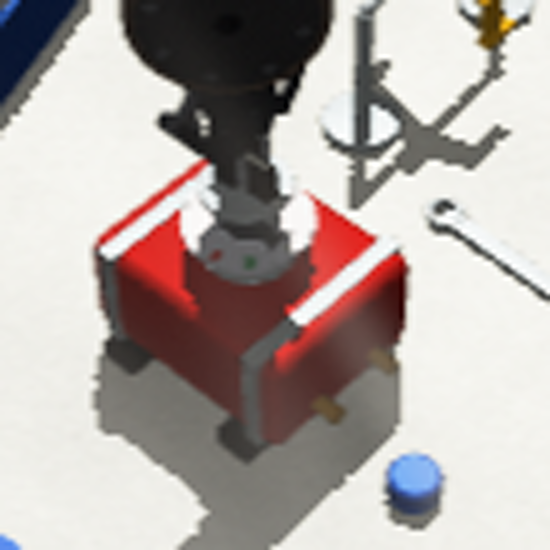

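View pics/t10c.png

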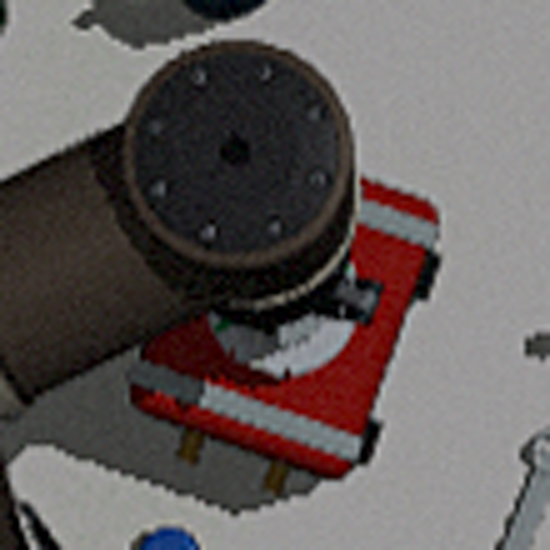

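carry_out([
  [[0.0015, -0.001, -0.004], -0.003, 1],
  [[0, 0, -0.003], 0, 1],
  [[0, 0, 0], 0, 1],
  [[0, 0, 0], 0, 1],
])

```text
clock: 17.58
eef_pos: [0.5295, 0.0346, 0.1953]
ee_rot: [3.126, 0.012, -0.372]
contact_force: [0.5, 0.5, -1.3]
finger_gap: 0.0131
```

```bash
python3 - <<'E'
from h import *
s=manip.sense(); e=s["eef_pos"]; print(e,s["ee_rot"],s["contact_force"],s["ft_torque"])
p,d=snap("side","s11")
cv2.imwrite("pics/s11c.png",cv2.resize(p[170:230,210:270],None,fx=9,fy=9,interpolation=cv2.INTER_CUBIC))
W=cloud("side",d); r=np.hypot(W[...,0]-.529,W[...,1]-.033)
m=(r<.05)&(W[...,2]>.155)&(W[...,2]<.19)&(W[...,1]>-.05)
h=np.histogram(W[m][:,2],bins=np.arange(.155,.192,.003)); print(h)
E
```

```text
[0.52950948 0.0346183  0.19534589] [ 3.12636941  0.01246162 -0.37192696] [ 0.54079584  0.47710717 -1.29845279] [ 0.01496716 -0.08545615  0.03170413]
(array([ 1,  0,  0,  2, 16, 52, 51, 14,  6,  3,  7,  4]), array([0.155, 0.158, 0.161, 0.164, 0.167, 0.17 , 0.173, 0.176, 0.179,
       0.182, 0.185, 0.188, 0.191]))
```

View pics/s11c.png

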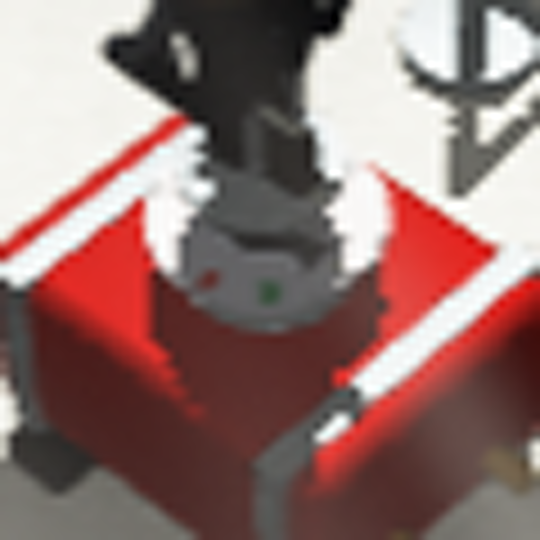

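```bash
python3 - <<'E'
from h import *
c=np.array([.5279,.0339]); th=np.linspace(0,2*np.pi,200)
for z,R,cc in((.140,.048,c),(.1725,.034,c)):
    q=proj("side",np.c_[cc[0]+R*np.cos(th),cc[1]+R*np.sin(th),0*th+z]); q=(q-[210,170]+.5)*9-.5
    print(z,"u",q[:,0].min().round(),q[:,0].max().round(),"v",q[:,1].min().round(),q[:,1].max().round())
W=cloud("side",np.load("pics/s11.npy")); r=np.hypot(W[...,0]-.529,W[...,1]-.033)
m=(r<.04)&(W[...,2]>.168)&(W[...,2]<.179)
P=W[m]; A=np.c_[P[:,:2]-[.529,.033],np.ones(len(P))]; s=np.linalg.lstsq(A,P[:,2],rcond=None)[0]; res=P[:,2]-A@s; print("disc plane slope",s,res.std())
p=cv2.imread("pics/s11.png"); q=proj("side",[[.5279,.0339,.172]]); print(q)
E
```

```text
0.14 u 143.0 385.0 v 132.0 311.0
0.1725 u 174.0 349.0 v 100.0 227.0
disc plane slope [-0.02284763 -0.0255664   0.17339069] 0.002294904270676458
[[238.65140305 187.69590578]]
```

carry_out([
  [[0.0005, 0, -0.004], 0, 1],
  [[0, 0, -0.004], 0, 1],
  [[0, 0, 0], 0, 1],
  [[0, 0, 0], 0, 1],
])

```text
clock: 17.97
eef_pos: [0.5299, 0.0345, 0.1865]
ee_rot: [3.126, 0.013, -0.372]
contact_force: [0.3, 0.2, -0.7]
finger_gap: 0.0132
```

carry_out([
  [[0, 0, -0.002], 0, 1],
  [[0, 0, -0.002], 0, 1],
  [[0, 0, 0], 0, 1],
  [[0, 0, 0], 0, 1],
])

```text
clock: 18.3
eef_pos: [0.5299, 0.0345, 0.182]
ee_rot: [3.126, 0.013, -0.372]
contact_force: [-0.7, -0.4, -0.5]
finger_gap: 0.0129
```

carry_out([
  [[0, 0, -0.003], 0, 1],
  [[0, 0, -0.002], 0, 1],
  [[0, 0, 0], 0, 1],
  [[0, 0, 0], 0, 1],
])

```text
clock: 18.63
eef_pos: [0.53, 0.0345, 0.1766]
ee_rot: [3.126, 0.012, -0.372]
contact_force: [-0.5, -0.3, -1.3]
finger_gap: 0.0125
```

carry_out([
  [[0, 0, -0.002], 0, 1],
  [[0, 0, -0.002], 0, 1],
  [[0, 0, 0], 0, 1],
  [[0, 0, 0], 0, 1],
])

```text
clock: 18.97
eef_pos: [0.53, 0.0345, 0.1722]
ee_rot: [3.126, 0.012, -0.372]
contact_force: [0.9, 0.7, -0.4]
finger_gap: 0.0127
```

carry_out([
  [[0, 0, -0.002], 0, 1],
  [[0, 0, -0.001], 0, 1],
  [[0, 0, 0], 0, 1],
  [[0, 0, 0], 0, 1],
])

```text
clock: 19.3
eef_pos: [0.5303, 0.0346, 0.171]
ee_rot: [3.127, 0.011, -0.371]
contact_force: [-0.1, -0.1, -1.2]
finger_gap: 0.013
```

carry_out([
  [[0, 0, -0.003], 0, 1],
  [[0, 0, -0.003], 0, 1],
  [[0, 0, -0.003], 0, 1],
])

```text
clock: 19.55
eef_pos: [0.5302, 0.034, 0.1697]
ee_rot: [3.127, 0.008, -0.368]
contact_force: [-15.2, 2.1, 28.3]
finger_gap: 0.013
```

```bash
python3 - <<'E'
from h import *
p,d=snap("side","s12")
s=manip.sense(); e=s["eef_pos"]; print(e,s["ee_rot"],s["contact_force"],s["ft_torque"])
cv2.imwrite("pics/s12c.png",cv2.resize(p[170:230,210:270],None,fx=9,fy=9,interpolation=cv2.INTER_CUBIC))
E
```

```text
[0.5302217  0.0339893  0.16975292] [ 3.12681626  0.00733152 -0.36830044] [-14.27565767   1.78735586  27.86175505] [ 0.96374932  4.80416132 -0.05868297]
```

View pics/s12c.png

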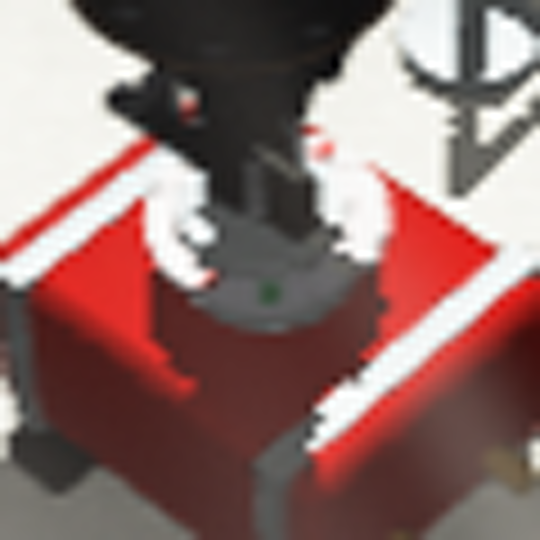

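carry_out([
  [[-0.0015, 0, -0.001], 0, 1],
  [[-0.0005, 0, -0.001], 0, 1],
  [[0, 0, -0.001], 0, 1],
])

```text
clock: 19.85
eef_pos: [0.5289, 0.0343, 0.1697]
ee_rot: [3.129, 0.004, -0.367]
contact_force: [-9.6, 1.4, 15.9]
finger_gap: 0.0127
```

```bash
python3 - <<'E'
from h import *
p,d=snap("side","s13")
s=manip.sense(); e=s["eef_pos"]; print(e,s["ee_rot"],s["contact_force"],s["ft_torque"])
W=cloud("side",d); r=np.hypot(W[...,0]-.529,W[...,1]-.033)
for lo,hi in((.143,.152),):
    m=(r<.034)&(W[...,2]>lo)&(W[...,2]<hi)
    P=W[m]; A=np.c_[P[:,:2]-[.529,.033],np.ones(len(P))]; q=np.linalg.lstsq(A,P[:,2],rcond=None)[0]; print(len(P),"disc plane",q,(P[:,2]-A@q).std())
E
```

```text
[0.52894626 0.03425519 0.16976869] [ 3.12926739  0.00370464 -0.36722087] [-6.56801807  0.67533139 11.89849588] [0.40357668 1.94907899 0.03104409]
100 disc plane [-0.00166805  0.02426566  0.14742637] 0.0019926149701275766
```

carry_out([
  [[0, 0, -0.001], -0.04, 1],
  [[0, 0, -0.001], -0.05, 1],
  [[0, 0, -0.001], -0.05, 1],
  [[0, 0, -0.001], -0.05, 1],
  [[0, 0, -0.001], -0.05, 1],
  [[0, 0, -0.001], -0.05, 1],
])

```text
clock: 20.4
eef_pos: [0.529, 0.0348, 0.1697]
ee_rot: [3.13, 0.001, -0.662]
contact_force: [-7.5, 1.5, 13.6]
finger_gap: 0.0127
```

carry_out([
  [[0, 0, -0.0005], -0.05, 1],
  [[0, 0, -0.0005], -0.05, 1],
  [[0, 0, -0.0005], -0.05, 1],
  [[0, 0, -0.0005], -0.05, 1],
  [[0, 0, -0.0005], -0.05, 1],
  [[0, 0, -0.0005], -0.05, 1],
  [[0, 0, -0.0005], -0.05, 1],
  [[0, 0, -0.0005], -0.03, 1],
])

```text
clock: 21.07
eef_pos: [0.5293, 0.0341, 0.1698]
ee_rot: [3.129, -0.003, -1.056]
contact_force: [-4.6, 0.8, 10.5]
finger_gap: 0.013
```

```bash
python3 - <<'E'
from h import *
p,d=snap("side","s14")
s=manip.sense(); e=s["eef_pos"]; print(e,s["ee_rot"],s["contact_force"],s["ft_torque"])
cv2.imwrite("pics/s14c.png",cv2.resize(p[170:230,210:270],None,fx=9,fy=9,interpolation=cv2.INTER_CUBIC))
p,d=snap("top","t14")
cv2.imwrite("pics/t14c.png",cv2.resize(p[140:220,210:290],None,fx=7,fy=7,interpolation=cv2.INTER_CUBIC))
E
```

```text
[0.52930912 0.03408852 0.1697621 ] [ 3.12857161e+00 -2.73631147e-03 -1.05742432e+00] [-5.20662596  0.77494919 10.11305281] [0.14041468 1.55239445 0.26667763]
```

View pics/s14c.png

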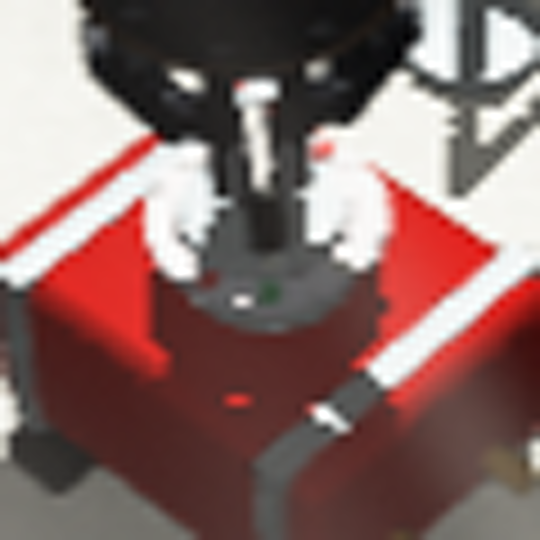

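View pics/t14c.png

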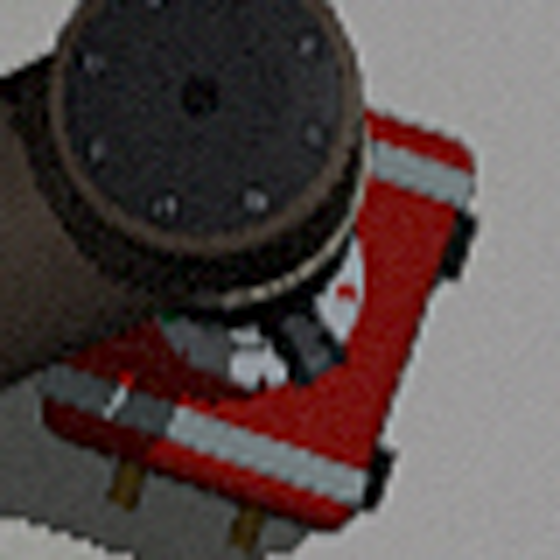

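carry_out([
  [[0, 0, -0.0005], -0.05, 1],
  [[0, 0, -0.0005], -0.05, 1],
  [[0, 0, -0.0005], -0.01, 1],
  [[0, 0, -0.0005], -0.003, 1],
  [[0, 0, -0.0005], -0.003, 1],
  [[0, 0, -0.0005], -0.003, 1],
])

```text
clock: 21.67
eef_pos: [0.5293, 0.0339, 0.1698]
ee_rot: [3.128, -0.005, -1.174]
contact_force: [-5.1, 0.7, 9.1]
finger_gap: 0.0132
```

```bash
python3 - <<'E'
from h import *
p,d=snap("side","s15"); a=manip.sense()
for i in range(6): manip.snapshot("top")
s=manip.sense()
for q in(a,s): print(q["clock"],q["eef_pos"],q["ee_rot"],q["contact_force"],q["ft_torque"],q["finger_gap"])
W=cloud("side",d); r=np.hypot(W[...,0]-.529,W[...,1]-.033)
m=(r<.034)&(W[...,2]>.142)&(W[...,2]<.153)
P=W[m]; print(len(P),np.median(P[:,2]))
r=np.hypot(W[...,0]-.507,W[...,1]+.308); t=(r<.04)&(W[...,2]>.145)&(W[...,2]<.19); print("guard tab",np.median(W[t],0),np.percentile(W[t][:,2],98))
cv2.imwrite("pics/s15c.png",cv2.resize(p[60:310,130:340],None,fx=2.4,fy=2.4,interpolation=cv2.INTER_CUBIC))
E
```

```text
21.7167 [0.52932286 0.03387965 0.16973073] [ 3.12781073 -0.0048827  -1.17454934] [-5.29772752  0.92190037 10.20260829] [0.41771242 1.7593043  0.23708507] 0.012815003722837176
22.0167 [0.52933783 0.03387254 0.16975595] [ 3.12785422 -0.00487303 -1.17423506] [-5.22287873  1.43526669  9.89227189] [0.36642434 1.75776903 0.26972892] 0.012995185488290723
113 0.14791465535121953
  return _methods._mean(a, axis=axis, dtype=dtype,
  ret = um.true_divide(
Traceback (most recent call last):
IndexError: index -1 is out of bounds for axis 0 with size 0
```

```bash
python3 - <<'E'
from h import *
p=cv2.imread("pics/s15.png")
cv2.imwrite("pics/s15c.png",cv2.resize(p[60:310,130:380],None,fx=2.4,fy=2.4,interpolation=cv2.INTER_CUBIC))
t=cv2.imread("pics/t14.png")
cv2.imwrite("pics/t14d.png",cv2.resize(t[110:260,210:430],None,fx=3.5,fy=3.5,interpolation=cv2.INTER_CUBIC))
d=np.load("pics/t14.npy");W=cloud("top",d);r=np.hypot(W[...,0]-.507,W[...,1]+.308); t=(r<.03)&(W[...,2]>.145)&(W[...,2]<.19); print("guard tab",t.sum(),np.median(W[t],0),W[t][:,2].max())
E
```

```text
guard tab 68 [ 0.5101131  -0.30821021  0.17280156] 0.18114451639968626
```

View pics/s15c.png

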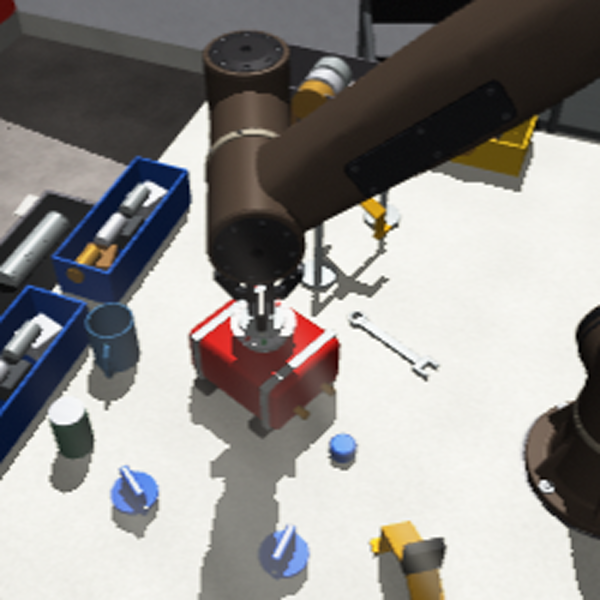

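View pics/t14d.png

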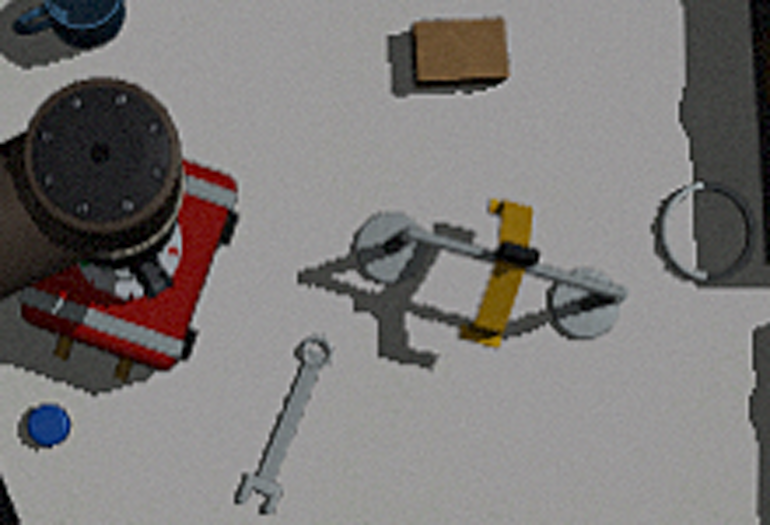

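```bash
python3 -c "
from plant import manip
print(manip.sign_off())"
```

```text
the job is handed in; nothing more can be done
None
```

I hung the guard on the bar and put the cap in the neck. It is pressed home, turned to the green half-turn marks and still gripped. The job was handed in at about 22 s of the 58 s allowed, and no verdict was reported.

**Guard:** the smaller guard from the tank hangs released over the bar. The top view at the end showed its peak on the bar with a leg on either side. Its tab top read about 0.18 m (expected 0.174 m). The arm hid the tab in the last side view, so that side-camera check failed and the final confirmation is from the top camera only.

**Cap:**
- **Seating:** I used the steel-disc cap between the two blue look-alikes. It went straight into the slots. The disc's top face read 147–148 mm (expected 147 mm).
- **Angle:** I turned it about 0.80 rad clockwise from white, judged by the tool's turn; the side view at about 0.69 rad showed the bar following the jaws. That puts the carrier at about 0.7 rad after the play. The carrier angle itself can't be read.
- **Hold:** over the last 0.3 s the pose stayed still. The cap was gripped with a 13 mm opening, about 10 N of push down and 5 N of side force.

**Disagreements:** the two cameras differed by about 3 mm in absolute position. I used averages and the cap-to-neck offset, on which they agreed to within 2 mm. The cap leaned about 0.04 rad before seating. After seating, the disc's slope measured about 0.02 rad, against the 0.08 allowed.

In the views I took, the bystanders looked undisturbed; I did not measure their positions again.

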